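# Seat a spindle's roller cone in its housing cup and rock it free

### The arm

A 7-joint arm with a two-finger parallel gripper is mounted at the origin on the work surface. World frame = base frame: x ahead of the robot, y to its left, z up, the work surface at z = 0. Lengths are in m, angles in rad, forces in N, time in s.
With the tool pointing down it reaches from about 0.35 to 0.9 m from the base axis. Payload 7.2 kg.
Tool frame: the origin (TCP) lies at the very end of the fingers, on their centre line; the grasp point (between the pads) lies 19 mm behind it; z points along the fingers, y is the direction in which the jaws open and shut (so a half turn about z gives the same grasp; the last joint's range is limited). The gripper opens to 85 mm and grips with 20 to 120 N. Pads are 22 mm wide; open, the fingers measure 114 mm over their backs; the gripper's body (76 mm by 85 mm) begins 54 mm behind the grasp point. The pads swing forward as they close: fully open they stand 13 mm farther back than shut.
Start: joints at [-1.289, 0.411, -0.013, 1.596, 0.006, 1.134, -0.082], TCP at [0.214, 0.587, 0.231] pointing down, gripper open.
Joint ranges: [-2.95, 2.95], [-0.29, 1.99], [-1.47, 1.44], [0.14, 2.54], [-1.03, 4.17], [0.13, 1.85], [-2.86, 2.86]. Speed limits (rad/s): [2.39, 2.39, 3.01, 3.01, 3.14, 3.14, 3.14].

### API

Orientations are given as a unit quaternion [w, x, y, z].
In Python, from plant import arm gives the robot as it stands. The module is installed in compiled form; this text tells all that it offers.
- The arm moves only by the shell command python3 -m creep 'ROWS'. ROWS is JSON, a list that holds one entry, the list of rows, each a list of 5 numbers: the closure in counts, from 0 (fully open) to 255 (shut), then the shift along the tool's x, y, z in mm, then the turn about the tool's z in rad. In form: [[[grip, dx, dy, dz, yaw], ...]]. A call has 1 to 10 rows; each row shifts and turns the pose as measured when the row begins, along the tool's axes as they then stand; what a row does not reach is not made up. A row lasts 1/8 s, in which the tool goes at most 62.5 mm and 10.7 degrees, less where a joint would pass 70% of its speed; a pose out of reach is approached as far as the arm can. A call with a gripper value outside its range is refused whole. The fingers move at their own pace and stop on an object; the grip force is fixed at half the most. Time passes only in rows, so rows that do not move let the fingers close. It gives the time, the measured TCP pose, the force and the opening at its end, in the units of the state.
- arm.state(): the state, without advancing time (a new reading comes with each control period).
- arm.snapshot(name): name is "side" or "top"; returns the picture (400x640x3 uint8, red, green, blue); there is no depth.
- arm.camera_info(name): a dict with "fx", "fy", "cx", "cy" (pixels), "rvec" (rotation vector, rad) and "tvec" (3), from world to camera coordinates, as OpenCV has them. Camera axes: x right, y down, z forward; pixel columns grow to the right and rows downward; lengths in m; the calibration is good to about 2 mm. A picture is of the moment at which its call begins. camera_info takes no time and is no camera call.
- arm.close_job(): hands the job in, once; it reports no verdict.
The state is a dict: "time": time; "q": joint angles; "dq": joint speeds; "joint_torque": joint torques, N m; "tcp_pos": TCP position; "ee_rot": TCP orientation; "force": force on the tool from outside, world axes, zero at the start; "torque": the same for the moment, N m; "gripper_width": finger opening in m.
Only numpy, scipy, OpenCV 4.12 (cv2) and the standard library are available. Lean on these libraries where they do the work, as an engineer would, in place of code of your own. Each camera call takes 0.05 s, during which the arm holds its last target.

### The job

Take the spindle out of the tray and set its roller cone down into the cup of the bearing housing, then press gently until you feel the cup slide down its bore and land solidly on the spacer beneath. Keep about a kilogram and a half in all (15 N, the spindle's own weight included) bearing on the cup while you rock the shaft a good 30 degrees and back again to feel that it turns free, then let go and leave it standing upright in the cup. Never let more than 2 kg bear on the cup, and leave the other things on the bench alone.

Things in the scene. Friction and masses are not known exactly. Their poses are not given: they have to be found in the camera images.
- spindle_grip (a point): grip point on the loose steel spindle, on its axis, 68 mm above its flat bottom end, 28 mm below its top. It stands upright: 96 mm tall, 0.48 kg (15 % more or less). From the top: plain round shaft 25 mm in diameter, 68 mm long, with a small flush key in one side near the top; shoulder 36 mm across, 9 mm high; then the roller cone, 19 mm high. z is its axis, up; x points through the key
- spindle_cone (a point): middle of the spindle's roller cone, on its axis, 9 mm above the bottom end: an inner ring with 15 tapered rollers in a thin cage, 65 mm across the rollers at the top and 50 mm at the bottom (small end down, half-angle 28.8 degrees)
- rollers (a joint): turn of the spindle's shaft within its own roller cage, rad; 0 at the start, grows as the shaft turns anticlockwise seen from above. In the air the cage turns along with the shaft (the reading stays put); once the rollers are pressed into the cup the cage stays still and the shaft turns in it freely (drag about 0.01 N m)
- housing: grey cast bearing housing bolted to the bench; origin at the centre of its underside, z up. Square flange 130 mm wide, 14 mm thick, four bolts; round hub 97 mm across, 50 mm high. In its bore sits the loose-fitting steel cup (bearing outer ring): 72 mm outside, 16 mm wide, its tapered mouth 64 mm across at the top and 46 mm at the bottom
- housing_face (a point): centre of the bore in the plane of the housing's bright top face, z up. Pressed down, the cup slides 4 to 8 mm at a steady 10 N push on the cup (spindle's weight included), then lands hard on a hidden spacer of unknown thickness, its top anywhere from 3 to 14 mm below this point. Landed, the spindle's grip point is 39.8 to 50.8 mm above this point; at first touch 43 to 59 mm
- tray_in (a point): centre of the inner floor (4 mm above the bench) of the grey plastic parts tray, fixed, 150 x 210 mm outside, rim 16 mm high, in which the spindle stands; its long side is its y axis
- locknut: bystander: a dark steel ring nut 45 mm across, 8 mm high, lying in the tray; origin at the centre of its underside
- lamp: bystander: a filament lamp in a white porcelain holder, 60 mm across, 110 mm high; origin at the centre of its underside
- grease_tin: bystander: a round green tin, 60 mm across, 42 mm high; origin at the centre of its underside
- screwdriver: bystander: a screwdriver about 190 mm long lying on the bench beyond the work
Things that resemble listed ones, but are neither listed nor needed, are in the scene too. What is shaped like the part that bears spindle_grip but red is not meant.

How it is judged:
On the way, in this order (a step that is already met when the one before it is completed fails the run):
1. the cone is pressed in the cup until the cup has landed (the summed contact force of the rollers, about twice the downward push, stays above 25 N, which a sliding cup cannot bear) (horizontal distance between spindle_grip and housing_face below 0.004 m and z of spindle_grip in the frame of housing_face below 0.0525 m and contact force between spindle and housing above 25 N), for 0.25 s.
2. the shaft is rocked 20 degrees or more to one side with the cone kept pressed (summed roller force above 20 N, about 10 N down) (contact force between spindle and housing above 20 N and (value of joint rollers above 0.35 rad or value of joint rollers below -0.35 rad)), for 0.05 s.
3. the shaft is rocked back to within 11 degrees of where it was, still pressed (the same) (contact force between spindle and housing above 20 N and value of joint rollers between -0.2 and 0.2 rad), for 0.05 s.
At the end, for the whole second after the job is handed in: The spindle stands at rest and released, upright within 3 degrees, its roller cone down in the landed cup (axis within 4 mm of the bore's at grip height, grip point no more than 52.5 mm above the housing face) (horizontal distance between spindle_grip and housing_face below 0.004 m and z of spindle_grip in the frame of housing_face below 0.0525 m and angle between spindle_grip's own z axis and vertical below 0.05 rad and linear speed of spindle below 0.02 m/s and contact force between spindle and the fingers below 0.1 N); the robot touches nothing.
It fails at once if the cone is forced: the summed roller force passes 50 N (well over 20 N down, the spindle's weight included) (contact force between spindle and housing above 50 N).
It fails at once if a bystander is moved by more than 15 mm (distance of any of locknut, lamp, grease_tin, screwdriver from where it was at the start of the episode above 0.015 m).
It also fails if it takes over 64 s, if anything falls off the work surface, if the arm or the gripper's body presses on something with over 40 N, if the wrist force passes 120 N, or if a joint passes its speed limit or range.

## Working session

There is one attempt and no reset: what is moved stays moved. The work goes in short steps, Python scripts to look and compute and a shell command to move; the robot and the scene stay as the last step left them, time stands still between calls to the robot, and variables do not carry over. Pictures are saved under pics/ and viewed, and the job is handed in when it is done.

```bash
mkdir -p pics
python3 - <<'E'
from plant import arm
import cv2
s=arm.state()
for k,v in s.items(): print(k,v)
for n in("side","top"):
    im=arm.snapshot(n); cv2.imwrite(f"pics/{n}0.png",im[:,:,::-1]); print(n,arm.camera_info(n))
E
```

```text
time 0.0
q [-1.28918179  0.41192734 -0.01272087  1.59706878  0.00562264  1.13427062
 -0.08222256]
dq [ 0.00044685 -0.00038078 -0.00065033 -0.00025321 -0.00050403  0.00054651
  0.00113988]
joint_torque [-1.43516381e-04 -6.00631142e+01  6.81447331e-01 -2.99408716e+01
  1.36754059e-02  1.04371572e-02 -2.21073327e-05]
tcp_pos [0.21407205 0.58666266 0.2304258 ]
ee_rot [-7.65743353e-05  1.74006958e-01  9.84744082e-01 -8.15574561e-04]
force [ 0.03984185 -0.52339014 -0.23601042]
torque [-0.03652224 -0.0803993  -0.03601665]
gripper_width 0.08564739922279867
side {'fx': 434.2208252428381, 'fy': 434.2208252428381, 'cx': 314.19742802268087, 'cy': 191.00340285141104, 'rvec': array([ 0.50377417, -2.55972837,  1.40319888]), 'tvec': array([0.54561584, 0.16330962, 0.77902058])}
top {'fx': 435.20821709813623, 'fy': 435.20821709813623, 'cx': 317.35165466301123, 'cy': 197.87714221799826, 'rvec': array([ 2.15111447, -2.16035429,  0.10745383]), 'tvec': array([0.05386514, 0.58235656, 1.04404558])}
```

View pics/side0.png

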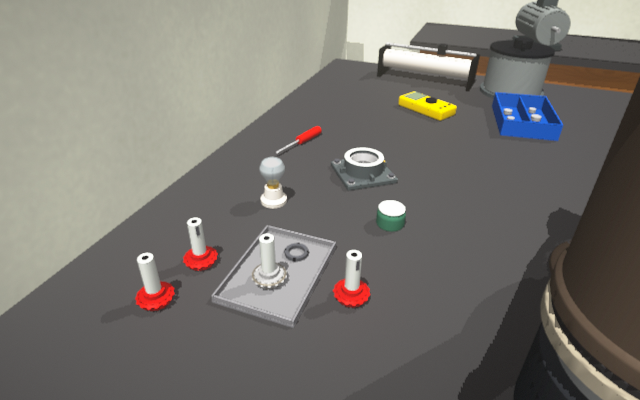

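View pics/top0.png

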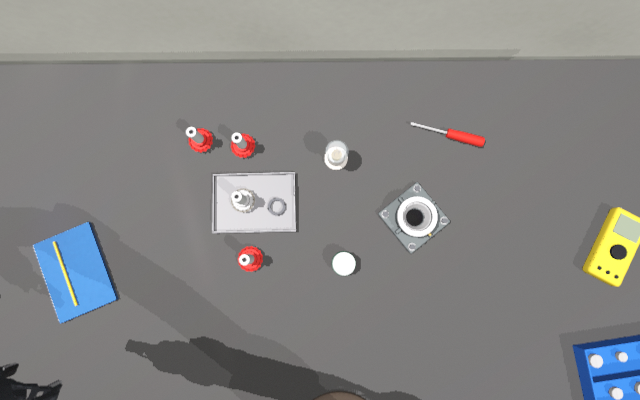

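Four look-alikes in the top view: red ones at (200,138), (242,145) and (250,259), and a steel one in the tray at (242,200). The steel one in the tray fits. I'll confirm it in enlarged crops.

Run:
```python
import cv2, numpy as np
t=cv2.imread("pics/top0.png"); s=cv2.imread("pics/side0.png")
def c(im,x0,y0,w,h,f): return cv2.resize(im[y0:y0+h,x0:x0+w],None,fx=f,fy=f,interpolation=cv2.INTER_CUBIC)
cv2.imwrite("pics/c1.png",np.hstack([c(t,205,165,100,75,4),c(t,370,175,100,75,4)]))
cv2.imwrite("pics/c2.png",np.hstack([c(s,210,225,130,100,3),c(s,320,135,130,100,3)]))
```

```text
(no output)
```

View pics/c1.png

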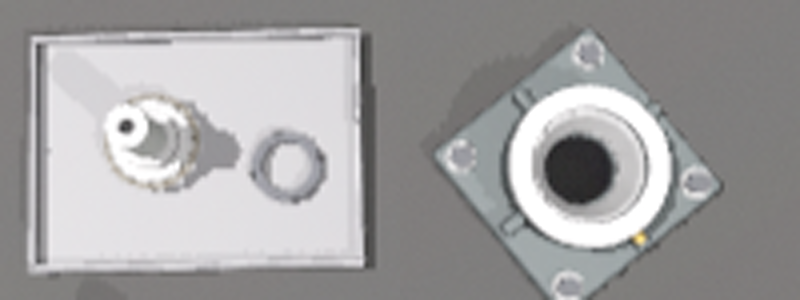

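View pics/c2.png

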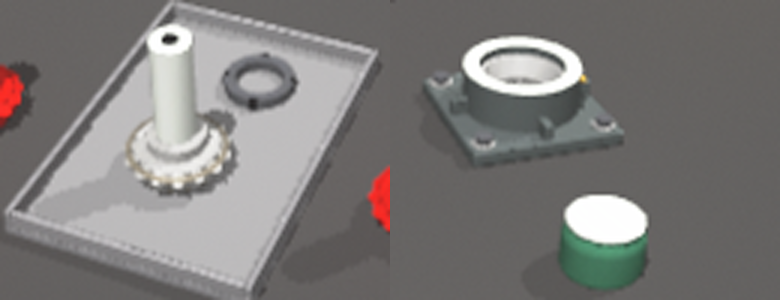

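```bash
cat > h.py <<'E'
import numpy as np, cv2
from plant import arm
C={n:arm.camera_info(n) for n in("side","top")}
def K(n): c=C[n]; return np.array([[c['fx'],0,c['cx']],[0,c['fy'],c['cy']],[0,0,1]])
def P(n): return np.hstack([cv2.Rodrigues(C[n]['rvec'])[0],C[n]['tvec'].reshape(3,1)])
def proj(n,p): return cv2.projectPoints(np.array(p,float).reshape(-1,1,3),C[n]['rvec'],C[n]['tvec'],K(n),None)[0].reshape(-1,2)
def onz(n,uv,z):
    R=P(n)[:,:3];t=P(n)[:,3]; d=R.T@np.linalg.inv(K(n))@np.array([*uv,1]); o=-R.T@t
    return o+d*(z-o[2])/d[2]
def tri(a,b):
    X=cv2.triangulatePoints(K("side")@P("side"),K("top")@P("top"),np.array(a,float).reshape(2,1),np.array(b,float).reshape(2,1)); return (X[:3]/X[3]).ravel()
E
python3 - <<'E'
from h import *
t=cv2.imread("pics/top0.png");s=cv2.imread("pics/side0.png")
print("sp tri",tri((266.7,238.0),(236.2,196.4)),"side",onz("side",(266.7,238),.1),"top",onz("top",(236.2,196.4),.1))
def fit(im,x0,y0,w,h,th):
    g=cv2.cvtColor(im[y0:y0+h,x0:x0+w],cv2.COLOR_BGR2GRAY)
    m=(g>th).astype(np.uint8)
    cs,_=cv2.findContours(m,cv2.RETR_EXTERNAL,cv2.CHAIN_APPROX_NONE)
    c=max(cs,key=lambda c:len(c)); c=cv2.convexHull(c)
    e=cv2.fitEllipse(c); return (e[0][0]+x0,e[0][1]+y0),e[1:]
for th in (200,225,240):
    a=fit(s,330,140,70,50,th); b=fit(t,385,185,65,65,th)
    print(th,a,b,tri(a[0],b[0]))
    for z in(.05,.064): print(z,onz("side",a[0],z),onz("top",b[0],z), 435*.097/(1.044-z))
E
```

```text
sp tri [0.57843209 0.23903866 0.10058052] side [0.57779255 0.23826782 0.1       ] top [0.57940998 0.23952562 0.1       ]
200 ((363.7538375854492, 156.50845527648926), ((18.89027976989746, 39.314064025878906), 93.98945617675781)) ((417.3332862854004, 216.38556480407715), ((39.13530731201172, 41.87672424316406), 143.71104431152344)) [ 0.53457562 -0.19031889  0.05079491]
0.05 [ 0.53517715 -0.19173289  0.05      ] [ 0.53441144 -0.19053921  0.05      ] 42.44969818913481
0.064 [ 0.5285024  -0.16605787  0.064     ] [ 0.53342038 -0.18753159  0.064     ] 43.05612244897959
225 ((363.87232971191406, 156.56996154785156), ((18.69406509399414, 38.83295822143555), 93.5728988647461)) ((417.0475044250488, 215.98637580871582), ((39.1372184753418, 40.18733596801758), 144.4043426513672)) [ 0.53485336 -0.18978914  0.05090346]
0.05 [ 0.53481522 -0.19153623  0.05      ] [ 0.53538158 -0.1898788   0.05      ] 42.44969818913481
0.064 [ 0.52815053 -0.16586668  0.064     ] [ 0.53437763 -0.18687995  0.064     ] 43.05612244897959
240 ((363.77251052856445, 156.5285930633545), ((17.963808059692383, 38.345977783203125), 94.03520965576172)) ((417.08633041381836, 215.9980983734131), ((38.71430206298828, 39.67124938964844), 126.9297103881836)) [ 0.53496865 -0.18983796  0.05095404]
0.05 [ 0.53510444 -0.19164933  0.05      ] [ 0.53535275 -0.18997157  0.05      ] 42.44969818913481
0.064 [ 0.52843171 -0.16597663  0.064     ] [ 0.53434919 -0.18697149  0.064     ] 43.05612244897959
```

The crops confirm it: the steel spindle stands in the tray (top view 236,196; about x .578, y .239). The housing face is at about (.535, -.190, .050). Next I move above the spindle.

```bash
python3 -m creep '[[[0,-46,-20,0,0],[0,-46,-20,0,0],[0,-46,-20,0,0],[0,-46,-20,0,0],[0,-46,-20,0,0],[0,-46,-20,0,0],[0,-46,-20,0,0],[0,-46,-20,10,0],[0,-46,-20,10,0],[0,-20,-10,10,0]]]'
cat > st.py <<'E'
from h import *
from scipy.spatial.transform import Rotation as Ro
import sys
s=arm.state(); w=s['ee_rot']; R=Ro.from_quat([w[1],w[2],w[3],w[0]]).as_matrix()
print("t",round(s['time'],3),"tcp",s['tcp_pos'].round(4) if hasattr(s['tcp_pos'],'round') else s['tcp_pos'],"F",np.round(s['force'],2),"T",np.round(s['torque'],3),"w",round(s['gripper_width'],4),"q1,7",np.round([s['q'][0],s['q'][6]],3))
print("yaw(jaw)",round(float(np.degrees(np.arctan2(R[1,1],R[0,1]))),2),"z",R[:,2].round(4))
if len(sys.argv)>3:
    g=np.array(list(map(float,sys.argv[1:4]))); print("tool delta mm",(R.T@(g-np.array(s['tcp_pos']))*1000).round(1))
E
python3 st.py .5785 .239 .053
```

```text
time: 1.35
tcp_pos: [0.5644, 0.2508, 0.1963]
ee_rot: [-0.001, 0.171, 0.985, -0.003]
force: [0.6, 1.0, 0.1]
gripper_width: 0.0854
t 1.35 tcp [0.5644 0.2508 0.1963] F [0.61 1.02 0.11] T [0.07  0.076 0.029] w 0.0854 q1,7 [-0.612  0.793]
yaw(jaw) 70.34 z [-0.0038 -0.005  -1.    ]
tool delta mm [-17.5  -5.5 143.3]
```

```bash
python3 -m creep '[[[0,-17,-5,30,0],[0,0,0,30,0],[0,0,0,0,0]]]'; python3 st.py .5785 .239 .053
```

```text
time: 1.72
tcp_pos: [0.5799, 0.236, 0.1331]
ee_rot: [-0.002, 0.173, 0.985, -0.004]
force: [-0.1, 0.0, 0.2]
gripper_width: 0.0854
t 1.725 tcp [0.5799 0.236  0.1331] F [-0.14  0.03  0.16] T [-0.061  0.049 -0.014] w 0.0854 q1,7 [-0.575  0.832]
yaw(jaw) 70.06 z [-0.0059 -0.0074 -1.    ]
tool delta mm [ 2.1  3.1 80. ]
```

Run:
```python
from h import *
a=arm.snapshot("side")[:,:,::-1]; b=arm.snapshot("top")[:,:,::-1]
f=lambda im,x0,y0,w,h:cv2.resize(im[y0:y0+h,x0:x0+w],(400,400),interpolation=cv2.INTER_CUBIC)
cv2.imwrite("pics/v1.png",np.hstack([f(a,190,170,150,150),f(b,180,130,130,130)]))
```

```text
(no output)
```

View pics/v1.png

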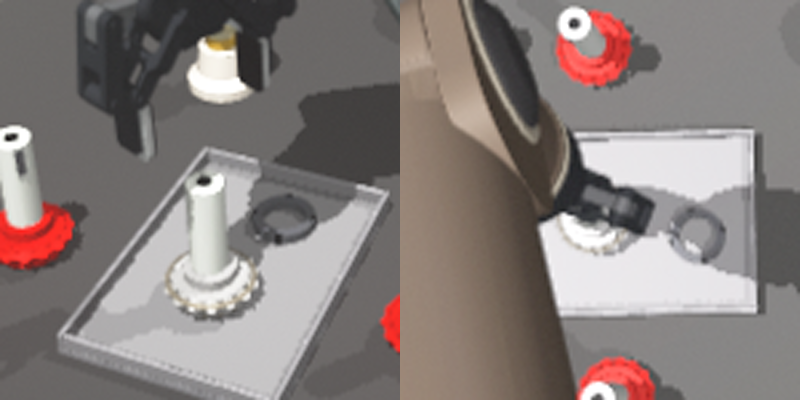

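Side view: the open jaws straddle the spindle axis (crop pads at 140,130 and 250,70; spindle top at 205,182). The path down is clear, so I descend.

```bash
python3 -m creep '[[[0,2,3,20,0],[0,0,0,20,0],[0,0,0,20,0],[0,0,0,15,0],[0,0,0,3,0],[0,0,0,0,0]]]'; python3 st.py .5785 .239 .053
```

```text
time: 2.58
tcp_pos: [0.5818, 0.2445, 0.0581]
ee_rot: [0.002, 0.171, 0.985, 0.0]
force: [0.8, 0.8, 0.2]
gripper_width: 0.0854
t 2.575 tcp [0.5818 0.2445 0.0581] F [0.78 0.81 0.2 ] T [-0.013  0.004 -0.   ] w 0.0854 q1,7 [-0.572  0.838]
yaw(jaw) 70.3 z [ 4.5e-03 -8.0e-04 -1.0e+00]
tool delta mm [ 1.3 -6.3  5.1]
```

```bash
python3 -m creep '[[[0,1,-6,4,0],[0,0,0,0,0]]]'; python3 st.py .5785 .239 .053
```

```text
time: 2.82
tcp_pos: [0.5793, 0.2389, 0.055]
ee_rot: [0.003, 0.171, 0.985, 0.0]
force: [0.9, 0.8, -0.3]
gripper_width: 0.0851
t 2.825 tcp [0.5793 0.2389 0.055 ] F [ 0.86  0.83 -0.34] T [-0.057 -0.02  -0.005] w 0.0851 q1,7 [-0.565  0.845]
yaw(jaw) 70.29 z [ 6.1e-03 -1.0e-04 -1.0e+00]
tool delta mm [ 0.8 -0.2  2. ]
```

```bash
python3 -m creep '[[[255,0,0,0,0],[255,0,0,0,0],[255,0,0,0,0],[255,0,0,0,0],[255,0,0,0,0],[255,0,0,0,0]]]'; python3 st.py .5785 .239 .053
```

```text
time: 3.58
tcp_pos: [0.5799, 0.2389, 0.056]
ee_rot: [0.004, 0.171, 0.985, 0.001]
force: [0.2, -0.6, 1.0]
gripper_width: 0.0235
t 3.575 tcp [0.5799 0.2389 0.056 ] F [ 0.15 -0.61  1.  ] T [-0.06   0.072 -0.088] w 0.0235 q1,7 [-0.565  0.845]
yaw(jaw) 70.26 z [ 7.4e-03  5.0e-04 -1.0e+00]
tool delta mm [ 1.3 -0.4  3. ]
```

```bash
python3 -m creep '[[[255,0,0,-10,0],[255,0,0,-30,0],[255,0,0,-40,0],[255,0,0,-40,0],[255,0,0,-25,0],[255,0,0,0,0],[255,0,0,0,0]]]'; python3 st.py .535 -.190 .2;  python3 - <<'E'
from h import *
a=arm.snapshot("side")[:,:,::-1]
f=lambda im,x0,y0,w,h:cv2.resize(im[y0:y0+h,x0:x0+w],(600,600),interpolation=cv2.INTER_CUBIC)
cv2.imwrite("pics/v2.png",f(a,190,120,150,150))
E
```

```text
time: 4.45
tcp_pos: [0.5753, 0.238, 0.2023]
ee_rot: [-0.0, 0.171, 0.985, -0.002]
force: [-0.2, 0.3, -5.4]
gripper_width: 0.0238
t 4.45 tcp [0.5753 0.238  0.2023] F [-0.22  0.29 -5.42] T [-0.008  0.035  0.028] w 0.0238 q1,7 [-0.589  0.821]
yaw(jaw) 70.3 z [-0.0011 -0.0034 -1.    ]
tool delta mm [-106.3 -416.5    3.8]
```

View pics/v2.png

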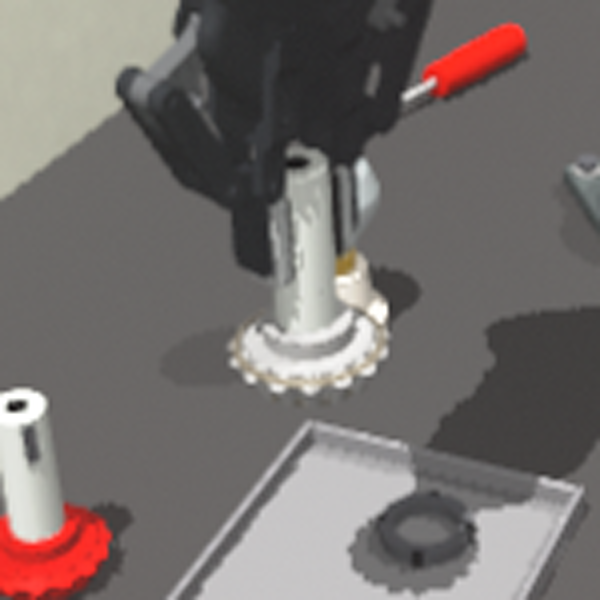

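The spindle is held upright and clear of the tray; the locknut is undisturbed. Now I carry it over to the housing.

```bash
python3 -m creep '[[[255,-6,-24,0,0],[255,-11,-44,0,0],[255,-11,-44,0,0],[255,-11,-44,0,0],[255,-11,-44,0,0],[255,-11,-44,0,0],[255,-11,-44,0,0],[255,-11,-44,0,0],[255,-11,-42,0,0],[255,-8,-30,0,0]]]'; python3 st.py .535 -.190 .2; python3 -m creep '[[[255,0,0,0,0],[255,0,0,0,0]]]'; python3 st.py .535 -.190 .2
```

```text
time: 5.75
tcp_pos: [0.5236, -0.1963, 0.1933]
ee_rot: [-0.009, 0.172, 0.985, -0.006]
force: [-0.5, 0.8, -3.9]
gripper_width: 0.0235
t 5.75 tcp [ 0.5236 -0.1963  0.1933] F [-0.52  0.76 -3.88] T [ 0.057 -0.088  0.005] w 0.0235 q1,7 [0.017 1.599]
yaw(jaw) 70.2 z [-0.0205 -0.0089 -0.9997]
tool delta mm [-8.5  9.7 -7. ]
time: 6.0
tcp_pos: [0.5205, -0.2005, 0.1915]
ee_rot: [-0.011, 0.175, 0.984, -0.007]
force: [1.0, 0.4, -4.8]
gripper_width: 0.0234
t 6.0 tcp [ 0.5205 -0.2005  0.1915] F [ 0.96  0.39 -4.84] T [ 0.041 -0.075  0.025] w 0.0234 q1,7 [0.023 1.6  ]
yaw(jaw) 69.81 z [-0.0243 -0.0096 -0.9997]
tool delta mm [-9.8 14.7 -8.9]
```

```bash
python3 -m creep '[[[255,-6,10,0,0],[255,-3,5,15,0],[255,0,0,20,0],[255,0,0,20,0],[255,0,0,10,0],[255,0,0,0,0]]]'; python3 st.py .535 -.190 .115;  python3 - <<'E'
from h import *
a=arm.snapshot("side")[:,:,::-1];b=arm.snapshot("top")[:,:,::-1]
f=lambda im,x0,y0,w,h:cv2.resize(im[y0:y0+h,x0:x0+w],(400,400),interpolation=cv2.INTER_CUBIC)
cv2.imwrite("pics/v3.png",np.hstack([f(a,310,80,120,120),f(b,360,150,120,120)]))
E
python3 st.py .535 -.190 .115
```

```text
time: 6.75
tcp_pos: [0.5349, -0.182, 0.1201]
ee_rot: [-0.012, 0.17, 0.985, -0.006]
force: [-0.1, 0.0, -4.2]
gripper_width: 0.0238
t 6.75 tcp [ 0.5349 -0.182   0.1201] F [-0.14  0.05 -4.22] T [ 0.019 -0.05   0.054] w 0.0238 q1,7 [0.015 1.599]
yaw(jaw) 70.38 z [-0.0264 -0.007  -0.9996]
tool delta mm [-2.9 -7.4  5.1]
t 6.85 tcp [ 0.5355 -0.1824  0.1212] F [ 0.29  0.67 -5.43] T [ 0.002 -0.094 -0.021] w 0.0238 q1,7 [0.016 1.599]
yaw(jaw) 70.36 z [-0.0246 -0.0074 -0.9997]
tool delta mm [-2.2 -7.2  6.2]
```

View pics/v3.png

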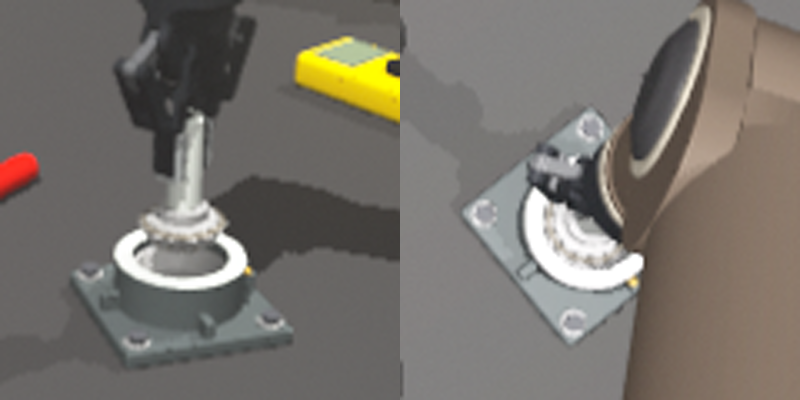

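Side view: the cone (crop 183,225) hangs over the bore mouth (180,262), slightly to +y. I correct that and lower slowly.

```bash
python3 -m creep '[[[255,-4,-6.5,0,0],[255,0,0,0,0]]]'; python3 st.py .537 -.190 .115
```

```text
time: 7.1
tcp_pos: [0.5381, -0.191, 0.1226]
ee_rot: [-0.01, 0.171, 0.985, -0.006]
force: [0.7, 0.2, -5.6]
gripper_width: 0.0237
t 7.1 tcp [ 0.5381 -0.191   0.1226] F [ 0.65  0.25 -5.59] T [-0.035 -0.004 -0.083] w 0.0237 q1,7 [0.029 1.613]
yaw(jaw) 70.35 z [-0.022  -0.0083 -0.9997]
tool delta mm [1.3 0.7 7.6]
```

```bash
python3 -m creep '[[[255,1,0.5,6,0],[255,0,0,6,0],[255,0,0,6,0],[255,0,0,3,0],[255,0,0,0,0]]]'; python3 st.py .537 -.190 .098;  python3 - <<'E'
from h import *
a=arm.snapshot("side")[:,:,::-1]
cv2.imwrite("pics/v4.png",cv2.resize(a[80:200,310:430],(600,600),interpolation=cv2.INTER_CUBIC))
E
```

```text
time: 7.72
tcp_pos: [0.5367, -0.1903, 0.1003]
ee_rot: [-0.01, 0.171, 0.985, -0.006]
force: [-0.2, -0.2, -4.4]
gripper_width: 0.0232
t 7.725 tcp [ 0.5367 -0.1903  0.1003] F [-0.17 -0.19 -4.43] T [-0.006 -0.065 -0.001] w 0.0232 q1,7 [0.035 1.621]
yaw(jaw) 70.33 z [-0.0218 -0.008  -0.9997]
tool delta mm [-0.2  0.4  2.3]
```

View pics/v4.png

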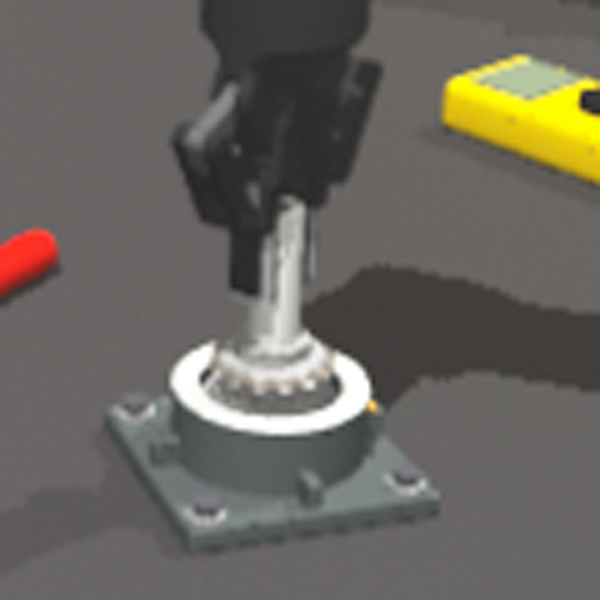

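The cone is centred in the bore mouth (about 275,375). I feel my way down from here.

```bash
for i in 1; do python3 -m creep '[[[255,0,0,2,0],[255,0,0,2,0],[255,0,0,2,0]]]' | grep -E "tcp|force"; done
```

```text
tcp_pos: [0.5371, -0.1904, 0.0945]
force: [-0.2, -0.1, -5.0]
```

```bash
python3 -m creep '[[[255,0,0,1.5,0],[255,0,0,1.5,0]]]' | grep -E "tcp|force"
```

```text
tcp_pos: [0.537, -0.1905, 0.0913]
force: [0.2, 0.3, -4.3]
```

```bash
python3 -m creep '[[[255,0,0,1.5,0],[255,0,0,1.5,0]]]' | grep -E "tcp|force"
```

```text
tcp_pos: [0.537, -0.1905, 0.0881]
force: [-0.1, -0.2, -4.2]
```

```bash
python3 -m creep '[[[255,0,0,1.5,0],[255,0,0,1.5,0]]]' | grep -E "tcp|force"
```

```text
tcp_pos: [0.5369, -0.1905, 0.0849]
force: [0.5, 0.7, -5.2]
```

```bash
python3 -m creep '[[[255,0,0,1,0]]]' | grep -E "tcp|force"
```

```text
tcp_pos: [0.5368, -0.1906, 0.0838]
force: [1.0, 0.2, -4.8]
```

```bash
python3 -m creep '[[[255,0,0,1,0]]]' | grep -E "tcp|force"
```

```text
tcp_pos: [0.5369, -0.1906, 0.0827]
force: [0.3, 0.8, -5.1]
```

```bash
python3 -m creep '[[[255,0,0,1,0]]]' | grep -E "tcp|force"
```

```text
tcp_pos: [0.5368, -0.1906, 0.0817]
force: [-0.3, -0.3, -4.3]
```

```bash
python3 -m creep '[[[255,0,0,1,0]]]' | grep -E "tcp|force"
```

```text
tcp_pos: [0.5368, -0.1906, 0.0806]
force: [-0.2, -0.6, -5.1]
```

```bash
python3 -m creep '[[[255,0,0,1,0]]]' | grep -E "tcp|force"
```

```text
tcp_pos: [0.5365, -0.1909, 0.0796]
force: [-1.7, -0.6, -3.2]
```

```bash
python3 -m creep '[[[255,0,0,1,0]]]' | grep -E "tcp|force"
```

```text
tcp_pos: [0.5365, -0.1911, 0.0791]
force: [-2.4, 1.7, 5.5]
```

Contact. The push is now F_z − (−4.8) ≈ 10 N, which is the sliding load. I continue carefully.

```bash
python3 -m creep '[[[255,0,0,1,0]]]' | grep -E "tcp|force"
```

```text
tcp_pos: [0.5365, -0.1911, 0.0788]
force: [-2.5, 1.3, 5.5]
```

```bash
python3 -m creep '[[[255,0,0,1,0]]]' | grep -E "tcp|force"
```

```text
tcp_pos: [0.5365, -0.1911, 0.0785]
force: [-3.1, 1.5, 5.8]
```

```bash
python3 -m creep '[[[255,0,0,1,0]]]' | grep -E "tcp|force"
```

```text
tcp_pos: [0.5365, -0.1911, 0.0782]
force: [-3.3, 0.1, 4.7]
```

```bash
python3 -m creep '[[[255,0.1,0,1,0],[255,0.1,0,1,0],[255,0.1,0,1,0]]]' | grep -E "tcp|force"
```

```text
tcp_pos: [0.5365, -0.1911, 0.0775]
force: [-3.0, 1.1, 5.5]
```

```bash
python3 -m creep '[[[255,0.1,0,1.1,0],[255,0.1,0,1.1,0],[255,0.1,0,1.1,0]]]' | grep -E "tcp|force"
```

```text
tcp_pos: [0.5364, -0.1911, 0.0766]
force: [-4.1, 0.6, 6.3]
```

```bash
python3 -m creep '[[[255,0.1,0,1.1,0],[255,0.1,0,1.1,0],[255,0.1,0,1.1,0]]]' | grep -E "tcp|force"
```

```text
tcp_pos: [0.5364, -0.1912, 0.0756]
force: [-2.6, 0.2, 4.9]
```

```bash
python3 -m creep '[[[255,0.1,0,1,0],[255,0.1,0,1,0]]]' | grep -E "tcp|force"
```

```text
tcp_pos: [0.5364, -0.1912, 0.0752]
force: [-3.5, -0.0, 6.5]
```

```bash
python3 -m creep '[[[255,0.1,0,1,0],[255,0.1,0,1,0]]]' | grep -E "tcp|force"
```

```text
tcp_pos: [0.5364, -0.1912, 0.0749]
force: [-4.1, 0.5, 8.4]
```

```bash
python3 -m creep '[[[255,0.1,0,1,0],[255,0.1,0,1,0]]]' | grep -E "tcp|force"
```

```text
tcp_pos: [0.5364, -0.1912, 0.0749]
force: [-4.6, 0.6, 7.0]
```

```bash
python3 -m creep '[[[255,0.1,0,1,0],[255,0.1,0,1,0]]]' | grep -E "tcp|force"
```

```text
tcp_pos: [0.5363, -0.1912, 0.0749]
force: [-4.8, 1.2, 7.1]
```

```bash
python3 -m creep '[[[255,0.1,0,1,0],[255,0.1,0,1,0]]]' | grep -E "tcp|force"
```

```text
tcp_pos: [0.5363, -0.1912, 0.0749]
force: [-3.8, 0.3, 7.7]
```

Landed: the TCP holds at .0749 and the force rises. I bring the push up to about 15 N (F_z ≈ 10).

```bash
python3 -m creep '[[[255,0.3,0,1.2,0],[255,0.3,0,1.2,0],[255,0.3,0,1.2,0]]]' | grep -E "tcp|force"; python3 st.py
```

```text
tcp_pos: [0.5362, -0.1913, 0.0749]
force: [-4.6, 0.1, 8.5]
t 12.775 tcp [ 0.5362 -0.1913  0.0749] F [-4.62  0.06  8.54] T [0.273 1.045 0.01 ] w 0.0235 q1,7 [0.054 1.641]
yaw(jaw) 70.13 z [-0.0073 -0.0033 -1.    ]
```

```bash
python3 -m creep '[[[255,0.3,0,1.2,0],[255,0.3,0,1.2,0],[255,0.3,0,1.2,0]]]' | grep -E "tcp|force"; python3 st.py
```

```text
tcp_pos: [0.5362, -0.1913, 0.0749]
force: [-4.2, 2.0, 9.0]
t 13.15 tcp [ 0.5362 -0.1913  0.0749] F [-4.2   2.05  9.02] T [ 0.212  1.079 -0.028] w 0.0235 q1,7 [0.055 1.643]
yaw(jaw) 70.11 z [-0.0043 -0.0028 -1.    ]
```

```bash
python3 -m creep '[[[255,0.2,0,1.3,0],[255,0.2,0,1.3,0],[255,0.2,0,1.3,0],[255,0.2,0,1.3,0]]]' | grep -E "tcp|force"; python3 st.py
```

```text
tcp_pos: [0.5361, -0.1913, 0.0749]
force: [-5.5, 1.4, 9.5]
t 13.65 tcp [ 0.5361 -0.1913  0.0749] F [-5.55  1.4   9.46] T [ 0.309  1.29  -0.075] w 0.0236 q1,7 [0.057 1.645]
yaw(jaw) 70.07 z [-0.0011 -0.0018 -1.    ]
```

```bash
python3 -m creep '[[[255,0.2,0,1.3,0],[255,0.2,0,1.3,0],[255,0.2,0,1.3,0],[255,0.2,0,1.3,0]]]' | grep -E "tcp|force"; python3 st.py
```

```text
tcp_pos: [0.536, -0.1913, 0.0749]
force: [-4.6, 1.0, 11.3]
t 14.15 tcp [ 0.536  -0.1913  0.0749] F [-4.64  1.01 11.34] T [ 0.332  1.257 -0.016] w 0.0236 q1,7 [0.059 1.647]
yaw(jaw) 70.04 z [ 2.2e-03 -7.0e-04 -1.0e+00]
```

```bash
python3 -m creep '[[[255,0,0,1.25,0.06],[255,0,0,1.25,0.06],[255,0,0,1.25,0.06]]]' | grep -E "tcp|force"; python3 st.py
```

```text
tcp_pos: [0.5359, -0.1918, 0.0749]
force: [-5.2, 0.9, 10.5]
t 14.525 tcp [ 0.5359 -0.1918  0.0749] F [-5.23  0.95 10.53] T [0.19  1.397 0.005] w 0.0239 q1,7 [0.025 1.496]
yaw(jaw) 59.39 z [ 3.5e-03  4.0e-04 -1.0e+00]
```

```bash
python3 -m creep '[[[255,0,0,1.25,0.08],[255,0,0,1.25,0.08],[255,0,0,1.25,0.08]]]' | grep -E "tcp|force"; python3 st.py
```

```text
tcp_pos: [0.5355, -0.1923, 0.0749]
force: [-6.6, 0.8, 10.8]
t 14.9 tcp [ 0.5355 -0.1923  0.0749] F [-6.65  0.85 10.77] T [ 0.207  1.461 -0.016] w 0.0236 q1,7 [-0.02   1.294]
yaw(jaw) 45.16 z [ 0.0047  0.0016 -1.    ]
```

```bash
python3 -m creep '[[[255,0,0,1.25,0.08],[255,0,0,1.25,0.08],[255,0,0,1.25,0]]]' | grep -E "tcp|force"; python3 st.py
```

```text
tcp_pos: [0.5352, -0.1926, 0.0748]
force: [-5.0, 2.0, 11.4]
t 15.275 tcp [ 0.5352 -0.1926  0.0748] F [-4.99  2.02 11.41] T [0.362 1.348 0.005] w 0.0238 q1,7 [-0.05  1.16]
yaw(jaw) 35.6 z [ 0.0056  0.0031 -1.    ]
```

It has turned 34° with the push at about 15–16 N and no drag torque. Now I rock it back.

```bash
python3 -m creep '[[[255,0,0,1.2,-0.08],[255,0,0,1.2,-0.08],[255,0,0,1.2,-0.08],[255,0,0,1.2,-0.08]]]' | grep -E "tcp|force"; python3 st.py
```

```text
tcp_pos: [0.5356, -0.1921, 0.0748]
force: [-5.0, 1.8, 9.8]
t 15.775 tcp [ 0.5356 -0.1921  0.0748] F [-5.01  1.76  9.76] T [ 0.402  1.277 -0.021] w 0.0237 q1,7 [0.016 1.433]
yaw(jaw) 54.5 z [ 0.008   0.0052 -1.    ]
```

```bash
python3 -m creep '[[[255,0,0,1.2,-0.08],[255,0,0,1.2,-0.08],[255,0,0,1.2,-0.06],[255,0,0,1.2,0]]]' | grep -E "tcp|force"; python3 st.py
```

```text
tcp_pos: [0.5358, -0.1917, 0.0749]
force: [-4.6, 0.4, 9.2]
t 16.275 tcp [ 0.5358 -0.1917  0.0749] F [-4.62  0.4   9.21] T [0.236 1.347 0.029] w 0.0237 q1,7 [0.063 1.625]
yaw(jaw) 67.59 z [ 0.0101  0.0076 -0.9999]
```

```bash
python3 -m creep '[[[255,0,0,1.3,-0.04],[255,0,0,1.3,0],[255,0,0,1.3,0]]]' | grep -E "tcp|force"; python3 st.py; python3 -m creep '[[[255,0,0,0.4,0],[255,0,0,0,0],[255,0,0,0,0]]]' | grep -E "tcp|force"; python3 st.py
```

```text
tcp_pos: [0.5358, -0.1916, 0.0749]
force: [-4.8, 1.9, 11.0]
t 16.65 tcp [ 0.5358 -0.1916  0.0749] F [-4.75  1.93 11.  ] T [ 0.344  1.48  -0.019] w 0.0234 q1,7 [0.073 1.661]
yaw(jaw) 69.94 z [ 0.0115  0.009  -0.9999]
tcp_pos: [0.5355, -0.1915, 0.075]
force: [-1.7, 0.3, -0.1]
t 17.025 tcp [ 0.5355 -0.1915  0.075 ] F [-1.68  0.25 -0.1 ] T [-0.033  0.447 -0.019] w 0.0236 q1,7 [0.073 1.661]
yaw(jaw) 69.94 z [ 0.0114  0.0094 -0.9999]
```

```bash
python3 -m creep '[[[200,0,0,0,0],[120,0,0,0,0],[0,0,0,0,0],[0,0,0,0,0],[0,0,0,0,0],[0,0,0,0,0]]]'; python3 st.py;  python3 - <<'E'
from h import *
a=arm.snapshot("side")[:,:,::-1]
cv2.imwrite("pics/v5.png",cv2.resize(a[80:200,310:430],(600,600),interpolation=cv2.INTER_CUBIC))
E
```

```text
time: 17.77
tcp_pos: [0.5377, -0.1918, 0.0757]
ee_rot: [0.007, 0.174, 0.985, 0.005]
force: [-0.4, 1.0, 0.7]
gripper_width: 0.0853
t 17.775 tcp [ 0.5377 -0.1918  0.0757] F [-0.39  0.96  0.66] T [0.016 0.033 0.051] w 0.0853 q1,7 [0.073 1.661]
yaw(jaw) 69.97 z [ 0.0154  0.0083 -0.9998]
```

View pics/v5.png

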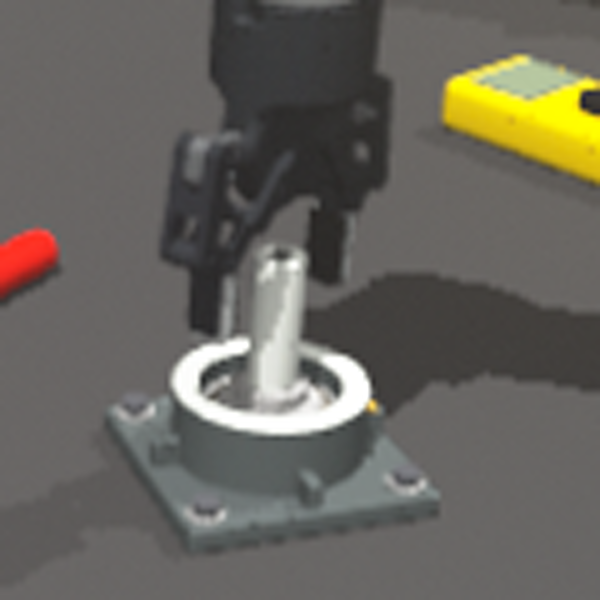

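The spindle stands free between the open fingers (shaft top at 280,255, seated deep in the bore). I retreat straight up.

```bash
python3 -m creep '[[[0,0,0,-10,0],[0,0,0,-20,0],[0,0,0,-30,0],[0,0,0,-40,0],[0,0,0,-40,0],[0,0,0,-30,0],[0,0,0,0,0],[0,0,0,0,0]]]'; python3 -m creep '[[[0,0,45,0,0],[0,0,45,0,0],[0,0,45,0,0],[0,0,45,0,0],[0,0,45,0,0],[0,0,0,0,0],[0,0,0,0,0]]]';  python3 - <<'E'
from h import *
a=arm.snapshot("side")[:,:,::-1];b=arm.snapshot("top")[:,:,::-1]
cv2.imwrite("pics/v6s.png",a)
f=lambda im,x0,y0,w,h:cv2.resize(im[y0:y0+h,x0:x0+w],(400,400),interpolation=cv2.INTER_CUBIC)
cv2.imwrite("pics/v6.png",np.hstack([f(a,320,110,90,90),f(b,370,165,100,100)]))
E
```

```text
time: 18.82
tcp_pos: [0.5344, -0.1936, 0.255]
ee_rot: [0.008, 0.174, 0.985, 0.005]
force: [0.0, 0.5, -0.5]
gripper_width: 0.0852
time: 19.7
tcp_pos: [0.6101, 0.0223, 0.2494]
ee_rot: [0.002, 0.176, 0.984, 0.003]
force: [0.1, -0.7, 0.2]
gripper_width: 0.0856
```

View pics/v6.png

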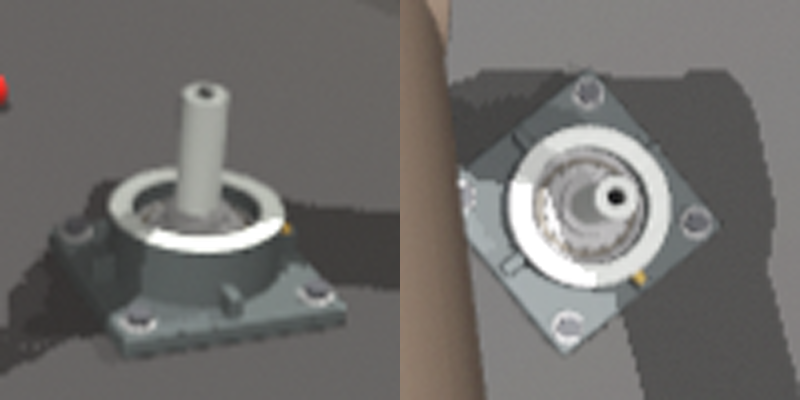

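View pics/v6s.png

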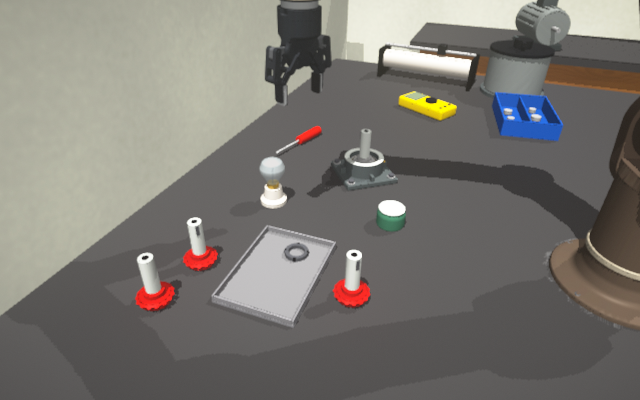

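Run:
```python
from h import *
print(tri((365.7,130.5),(423.6,213.8)))
arm.close_job()
```

```text
[ 0.53494911 -0.18965187  0.12079929]
the job is handed in; nothing more can be done
```

The spindle is standing released and upright in the bearing cup, and the job is handed in at about 20 s on the robot's clock (limit 64 s). `close_job` gives no verdict, so the figures below are my own readings.

- **Picking up:** I took the steel spindle out of the tray and left the three red look-alikes alone.
- **Landing the cup:** The cone touched and the cup slid about 4.5 mm at roughly 10 N. It then stopped dead, with the tool height steady at 74.9 mm while the force rose.
- **Rocking:** I held about 14 to 16 N on the cup while turning the shaft 34° and back to within 0.1° of where it started. I felt no measurable drag. The push never read above about 16.2 N, though readings come only at the end of each move and carry about 1 N of noise.
- **Last check:** The camera puts the spindle's top centre at (0.535, -0.190, 0.121) m. That is within 1 mm of the bore axis and puts the grip point about 43 mm above the housing face. The tool height when landed implied 41 mm. Both are inside the landed range.
- **Bystanders:** The locknut, lamp, grease tin and screwdriver look unmoved in the final picture, and the arm was clear of everything.

**Not fully clean:** There was a steady side force of 4 to 6 N and a moment of up to 1.5 N m while pressing. The tool had tilted about 1.5° on the way over. Most of that load relaxed once I eased off before letting go.

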